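Scan a board test fixture, then hold its sprung lid at the set angle

TASK

Book the board in before opening the test fixture: pick up the hand scanner, aim its window at the square code label on the fixture's lid from 10 to 20 cm away, keep it still on the label for a full second, then stand it back upright on its rubber pad and let go of it. Then lift the sprung lid by its bar handle until it is parallel with the angle pointer at the side of the fixture, and finish while still holding it steady there with the gripper (let go, it snaps shut). Keep the lid shut until the scanner is back, and do not move the pointer, the carton, the spool or the screwdriver.

Things in the scene. Friction and masses are not known exactly. Their poses are not given: they have to be found in the camera images.
- scanner: loose hand scanner, 0.22 kg, standing upright on the rubber pad: foot 70 x 64 x 10 mm, handle 34 x 28 mm, and on top a block head 70 (x) x 38 (y) x 36 mm from 99 to 135 mm height, with a nose at its +x end that slants downward. Origin: centre of the foot's underside; x is where the nose points, z up
- scanner_grip (a point): centre of the scanner's head, 117 mm above the foot's underside; grip here from above, across the 38 mm width (scanner's y)
- scanner_window (a point): centre of the glass in the scanner's nose, 52 mm ahead (x) and 94 mm above the scanner's origin. Its x axis is the line of sight: forward and 55 degrees below level while the scanner is upright
- pad: square black rubber pad 110 x 110 x 4 mm, fixed on the bench; origin: centre of its underside. The scanner's home
- label (a point): centre of the square 45 mm white code label stuck on top of the lid, lid's left half seen from the robot; it faces up while the lid is shut
- fixture: board test fixture, a black open box 230 (x) x 220 (y) x 75 mm, bolted down; origin: centre of its underside, x away from the robot side (the lid's front edge is at -x, the hinge at +x), z up
- lid (a joint): opening angle of the sprung lid (rad), 0 shut, at most 1.4. The lid is a grey plate 200 x 212 x 12 mm, top face 88 mm above the bench when shut, hinged at the far (+x) edge of the fixture; its front edge rises as it opens. The spring shuts it: 0.5 N m at 0, 0.8 N m more per rad, and the lid's 0.35 kg besides (in all about 4 to 9 N at the handle)
- lid_handle (a point): middle of the lid's bar handle: steel bar 12 mm thick, 100 mm long between its posts, parallel to the hinge (fixture's y), 34 mm above the lid's top face, 180 mm from the hinge. Room for a finger 25 mm down on both sides; the bar may turn between the pads
- lid_hinge (a point): point on the hinge axis at the lid's middle, 82 mm above the bench; the axis runs along the fixture's y. The handle circles about it: 180 mm in front of and 40 mm above it when shut
- pointer (a joint): angle at which the pointer is set (rad, 0.4 to 0.75), measured like the lid's angle about the same axis: when the lid's value equals this one, they are parallel
- pointer_tip (a point): tip of the pointer, an aluminium strip 170 mm long and 12 mm wide with a wider tip, pivoted (stiffly) on the hinge axis 30 mm outside the lid's right edge seen from the robot, beside a graduated arc. It slants up towards the robot side, its tip up to 205 mm above the bench: lift the scanner over it or pass in front of it
- carton: bystander: blue carton 100 x 130 x 50 mm; origin: centre of its underside
- spool: bystander: grey spool 60 mm across, 40 mm tall, standing; origin: centre of its underside
- screwdriver: bystander: screwdriver lying on the bench, about 200 mm long
Things that resemble listed ones, but are neither listed nor needed, are in the scene too. Leave any orange look-alike of the scanner alone. There is more than one size of the pad; the job needs the middle-sized.

How it is judged (in metres and radians):
On the way, in this order (a step that is already met when the one before it is completed fails the run):
1. the held scanner is aimed at the label and kept still on it for about a second, the lid shut (contact force between the fingers and scanner above 1 N and x of label in the frame of scanner_window between 0.07 and 0.25 m and y of label in the frame of scanner_window between -0.018 and 0.018 m and z of label in the frame of scanner_window between -0.018 and 0.018 m and linear speed of scanner below 0.02 m/s and angular speed of scanner below 0.15 rad/s and value of joint lid below 0.06 rad), for 0.8 s.
2. the scanner stands upright on its pad again, released, the lid still shut (horizontal distance between scanner and pad below 0.04 m and height (world z) of scanner below 0.012 m and angle between scanner's own z axis and vertical below 0.12 rad and linear speed of scanner below 0.03 m/s and contact force between the fingers and scanner below 0.1 N and value of joint lid below 0.06 rad), for 0.2 s.
At the end, for the whole second after the job is handed in: The lid is held still by the gripper's fingers (at least 2 N, nothing else bearing on it) within 0.07 rad (4 degrees) of parallel with the pointer, and the scanner stands upright and released on its pad, its centre within 40 mm of the pad's (angle between the z axis of lid_handle and the z axis of pointer_tip, either way round below 0.07 rad and value of joint lid above 0.3 rad and velocity of joint lid between -0.05 and 0.05 rad/s and contact force between the fingers and lid above 2 N and contact force between lid and scanner below 0.2 N and contact force between lid and carton below 0.2 N and contact force between lid and spool below 0.2 N and contact force between lid and screwdriver below 0.2 N and horizontal distance between scanner and pad below 0.04 m and height (world z) of scanner below 0.012 m and angle between scanner's own z axis and vertical below 0.12 rad and linear speed of scanner below 0.03 m/s and contact force between the fingers and scanner below 0.1 N); the arm keeps its last pose, push and grip.
It fails at once if the pointer is moved (distance of pointer_tip from where it was at the start of the episode above 0.015 m).
It fails at once if the carton is disturbed (distance of carton from where it was at the start of the episode above 0.03 m).
It fails at once if the spool is disturbed (distance of spool from where it was at the start of the episode above 0.03 m).
It fails at once if the screwdriver is disturbed (distance of screwdriver from where it was at the start of the episode above 0.03 m).
It also fails if it takes over 64 s, if anything falls off the work surface, if the arm or the gripper's body presses on something with over 40 N, if the wrist force passes 120 N, or if a joint passes its speed limit or range.

ROBOT

A 6-joint arm with a two-finger parallel gripper is mounted at the origin on the work surface. World frame = base frame: x ahead of the robot, y to its left, z up, the work surface at z = 0. Lengths are in m, angles in degrees, forces in N, time in s.
With the tool pointing down it reaches from about 0.3 to 0.75 m from the base axis. Payload 8.5 kg.
Tool frame: the origin (TCP) lies on the centre line of the jaws, within the pads' length; the fingertips stand 19 mm ahead of it and the grasp point (between the pads) is the TCP; z points along the fingers, x is the direction in which the jaws open and shut, and the axes are right-handed (so a half turn about z gives the same grasp; the last joint's range is limited). The gripper opens to 85 mm and grips with 20 to 120 N. Pads are 22 mm wide; open, the fingers measure 114 mm over their backs; the gripper's body (76 mm by 85 mm) begins 54 mm behind the grasp point. The pads swing forward as they close: fully open they stand 13 mm farther back than shut.
Start: joints at [51.091, 21.807, 74.336, -0, 83.858, -12.336], TCP at [0.246, 0.492, 0.25] pointing down, gripper open.
Joint ranges: [-178.18, 178.18], [-50.72, 133.34], [12.68, 142.11], [-81.47, 261.47], [9.98, 163.14], [-165.26, 165.26]. Speed limits (degrees/s): [136.94, 136.94, 180, 180, 180, 180].

INTERFACE

Orientations are given as a 3x3 rotation matrix whose columns are the frame's x, y, z axes.
In Python, from rig import env, cams, order gives the robot as it stands.
- The arm moves only by the tool step_arm, never from a script. Its argument "steps" is a list of rows, each an object with "xyz": the shift along the tool's x, y, z normalised to -1 to 1, where 1 is 0.04 m, a list of three; "turn": the turn, a rotation vector about the tool's x, y, z normalised to -1 to 1, where 1 is 0.08 rad, a list of three; "gripper": the gripper command: -1 is shut, 1 is fully open, values between are in proportion. A call has 1 to 20 rows; each row shifts and turns the commanded pose from where the row before left it, along the tool's axes as they then stand; what a row does not reach is not made up. A row lasts 1/12 s, in which the tool goes at most 41.7 mm and 7.16 degrees, less where a joint would pass 70% of its speed; a pose out of reach is approached as far as the arm can. A call with a number of a shift or a turn outside -1 to 1 is refused whole. A call with a gripper value outside its range is refused whole. The fingers move at their own pace and stop on an object; "squeeze" is the grip in N (left out, the last holds). Time passes only in rows, so rows that do not move let the fingers close. It gives the time, the measured TCP pose, the force and the opening at its end, in the units of the state.
- env.observe(): the state, without advancing time (a new reading comes with each control period).
- cams.get_image(name): name is "scene" or "side" or "wrist"; returns (picture, depth): 400x640x3 uint8, red, green, blue; 400x640 float32, m along the optical axis (not along the pixel's ray), 0 where there is no reading.
- cams.camera_info(name): a dict with "fx", "fy", "cx", "cy" (pixels), "extrinsics" (4x4, takes a point from camera to world coordinates). Camera axes: x right, y down, z forward; pixel columns grow to the right and rows downward; lengths in m; the calibration is good to about 2 mm. A picture is of the moment at which its call begins: read the wrist's pose just before it. camera_info takes no time and is no camera call; for the wrist camera it gives the pose at the moment of the call.
- order.close_job(): hands the job in, once; it reports no verdict.
The state is a dict: "time_s": time; "q": joint angles; "qvel": joint speeds; "joint_efforts": joint torques, N m; "position": TCP position; "tool_rot": TCP orientation; "ft_force": force on the tool from outside, world axes, zero at the start; "wrist_torque": the same for the moment, N m; "grip_width": finger opening in m.
Only numpy, scipy, OpenCV 4.12 (cv2) and the standard library are available. Lean on these libraries where they do the work, as an engineer would, in place of code of your own. Each camera call takes 0.05 s, during which the arm holds its last target. There are 200 camera calls.

## Working session

There is one attempt and no reset: what is moved stays moved. The work goes in short steps, Python scripts to look and compute and a tool call to move; the robot and the scene stay as the last step left them, time stands still between calls to the robot, and variables do not carry over. Pictures are saved under pics/ and viewed, about 8 in all and at most 12, crops included, and the job is handed in when it is done.

Besides the shell and the picture viewer there is one more tool, called after "Emit:" by a JSON object that holds its "fn" and its "kwargs". step_arm: Moves the arm, as the interface text tells. Scaled input: -1 to 1 covers 0.04 m each way for a shift and 0.08 rad each way for a turn. Its arguments: {"type":"object","properties":{"steps":{"type":"array"},"squeeze":{"type":"number"}},"required":["steps"]}

```bash
mkdir -p pics; ls
cat > h.py <<'E'
import numpy as np, cv2
from rig import env, cams, order
def snap(name, tag):
    info=cams.camera_info(name); im,d=cams.get_image(name)
    cv2.imwrite(f'pics/{tag}.png', im[:,:,::-1]); np.savez(f'pics/{tag}.npz',im=im,d=d,E=info['extrinsics'],k=[info[c] for c in('fx','fy','cx','cy')])
def cloud(tag):
    z=np.load(f'pics/{tag}.npz'); fx,fy,cx,cy=z['k']; d=z['d']; v,u=np.mgrid[:400,:640]
    P=np.stack([(u-cx)/fx*d,(v-cy)/fy*d,d],-1); E=z['E']
    W=P@E[:3,:3].T+E[:3,3]; W[d==0]=np.nan
    return W,z['im']
E
python3 - <<'E'
from h import *
snap('scene','s1'); snap('side','d1')
a=cv2.imread('pics/s1.png');print(env.observe()['time_s'])
for n in('scene','side'):
    print(np.round(cams.camera_info(n)['extrinsics'],2))
E
```

```text
pics
0.1
[[ 0.72  0.4  -0.57  1.11]
 [ 0.7  -0.4   0.59 -0.64]
 [ 0.01 -0.82 -0.57  0.65]
 [ 0.    0.    0.    1.  ]]
[[ 0.88 -0.35  0.32  0.13]
 [-0.48 -0.65  0.59 -0.79]
 [ 0.   -0.67 -0.74  1.03]
 [ 0.    0.    0.    1.  ]]
```

View pics/s1.png

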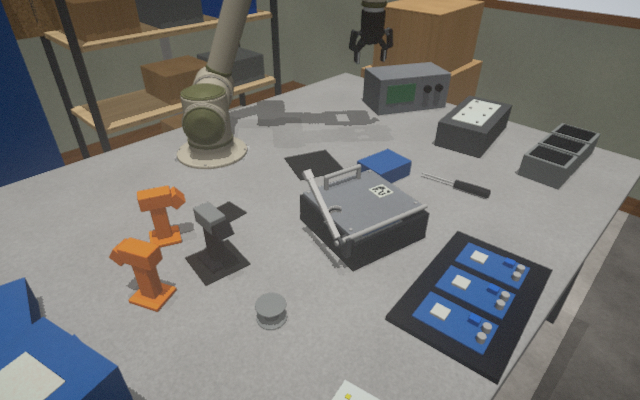

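View pics/d1.png

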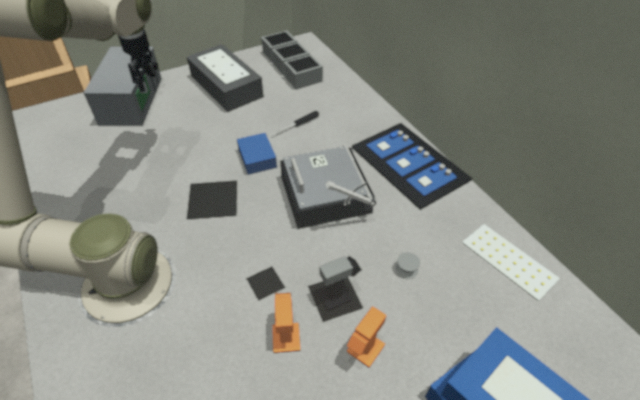

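The scene shows the grey scanner on the middle pad (scene 215,235; side 337,275). The fixture has its label at scene 381,190 and side 318,160, its handle at side 297,172, and the pointer at side 350,190. The orange look-alikes are close to the scanner. Next I'll measure.

Run:
```python
from h import *
def rect(P,n):
    r=cv2.minAreaRect((P[:,:2]*1000).astype(np.float32)); print(n,len(P),'c',np.round(r[0],1),'size',np.round(r[1],1),'ang',round(r[2],1),'z',np.round(np.percentile(P[:,2],[2,50,98]),4),'mean',np.round(P.mean(0),4))
for t,boxes in (('d1',dict(head=(315,255,362,285),padr=(300,255,365,322),lid=(275,140,378,225),carton=(235,130,280,175),spool=(392,250,422,280))),('s1',dict(head=(190,200,235,235),padr=(180,200,255,285),lid=(295,165,430,262),spool=(250,290,292,330)))):
    W,im=cloud(t)
    hsv=cv2.cvtColor(im,cv2.COLOR_RGB2HSV)
    for n,(a,b,c,d) in boxes.items():
        w=W[b:d,a:c].reshape(-1,3); h=hsv[b:d,a:c].reshape(-1,3); ok=~np.isnan(w[:,0]); w=w[ok];h=h[ok]
        z=w[:,2]
        if n=='head': rect(w[(z>.127)&(z<.145)],t+' headtop'); rect(w[(z>.085)&(z<.145)],t+' headall')
        if n=='padr': rect(w[(z<.015)&(h[:,2]<75)],t+' pad'); 
        if n=='lid':
            l=(z>.080)&(z<.096); rect(w[l],t+' lid'); rect(w[l&(h[:,2]>190)],t+' label'); hi=(z>.112)&(z<.13)
            rect(w[hi],t+' handle?'); p=w[z>.135]; rect(p,t+' pointer'); i=p[:,2].argmax(); print('tip',p[i])
            rect(w[(z>.02)],t+' fixture')
        if n in('carton','spool'): rect(w[z>.02],t+' '+n)
```

```text
d1 headtop 524 c [ 459.4 -293.7] size [39.2 84. ] ang 87.6 z [0.1279 0.1368 0.1406] mean [ 0.4556 -0.2957  0.1358]
d1 headall 804 c [ 466.8 -294.3] size [39.7 99. ] ang 87.6 z [0.092  0.1342 0.1402] mean [ 0.4584 -0.2995  0.1277]
d1 pad 1044 c [ 452.9 -294.8] size [103.  104.7] ang 80.9 z [-0.0013  0.0038  0.0143] mean [ 0.4466 -0.3046  0.0056]
d1 lid 3324 c [605.   13.5] size [262.4 212.3] ang 77.0 z [0.0817 0.0861 0.0904] mean [0.6038 0.0219 0.0861]
d1 label 86 c [616.2  90. ] size [45.9 44.6] ang 77.0 z [0.0826 0.0867 0.09  ] mean [0.6146 0.0877 0.0868]
d1 handle? 176 c [557.9 -25.7] size [ 73.1 243. ] ang 25.3 z [0.1136 0.1242 0.1295] mean [ 0.5512 -0.0043  0.1236]
d1 pointer 208 c [ 596.8 -105.2] size [ 24.8 119.8] ang 81.3 z [0.1367 0.1624 0.192 ] mean [ 0.5805 -0.1048  0.1637]
tip [ 0.54460554 -0.09604362  0.19674113]
d1 fixture 5338 c [666.2  28.2] size [321.4 357.3] ang 77.8 z [0.0257 0.0853 0.1618] mean [ 0.5907 -0.0018  0.082 ]
d1 carton 1047 c [506.2 280.8] size [152.  133.6] ang 81.5 z [0.0222 0.0477 0.0522] mean [0.4848 0.2634 0.0452]
d1 spool 347 c [ 665.2 -313.6] size
[... 438 characters left out ...]
03.3  14. ] size [261.3 212.4] ang 78.4 z [0.0818 0.0874 0.0901] mean [0.6226 0.0205 0.0872]
s1 label 81 c [626.8  -7.6] size [ 50.7 243.6] ang 6.3 z [0.0863 0.0886 0.0949] mean [0.6221 0.0682 0.0889]
s1 handle? 314 c [561.1 -23.4] size [ 71.6 245.7] ang 25.1 z [0.1127 0.1237 0.1293] mean [ 0.5639 -0.0125  0.1226]
s1 pointer 378 c [ 598.8 -103.7] size [ 21.4 119.6] ang 81.5 z [0.1359 0.1609 0.1924] mean [ 0.5863 -0.1029  0.1626]
tip [ 0.5469878  -0.09149381  0.19438142]
s1 fixture 8396 c [585.7 105.4] size [429.  311.8] ang 77.5 z [0.0236 0.0865 0.1647] mean [0.6281 0.0102 0.0783]
s1 spool 606 c [ 666.7 -311.6] size [57.9 60.6] ang 79.1 z [0.0368 0.0392 0.0412] mean [ 0.6681 -0.3126  0.0392]
```

Run:
```python
import cv2
a=cv2.imread('pics/d1.png')[135:335,225:425]; b=cv2.imread('pics/s1.png')[150:350,170:440]
a=cv2.resize(a,None,fx=2.5,fy=2.5,interpolation=3);b=cv2.resize(b,None,fx=1.1,fy=1.1)
import numpy as np
b=cv2.copyMakeBorder(b,0,500-b.shape[0],0,0,0)
cv2.imwrite('pics/c1.png',np.hstack([a,b]))
```

```text
(no output)
```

View pics/c1.png

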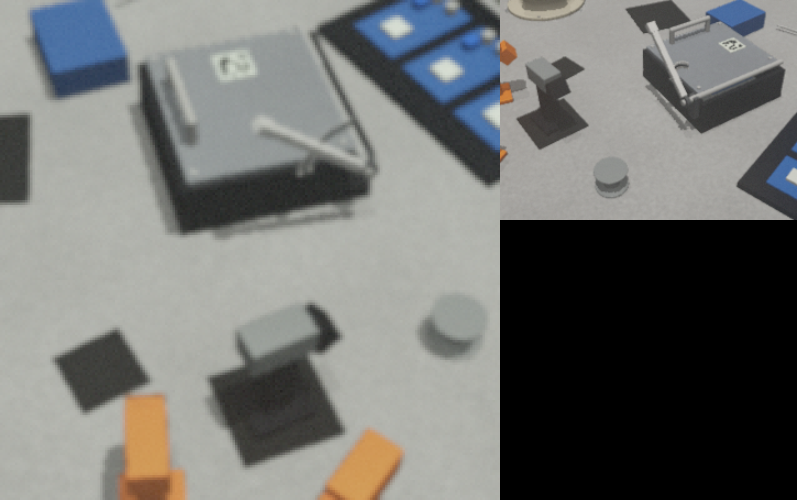

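Run:
```python
from h import *
o=env.observe(); print(np.round(o['tool_rot'],3).tolist(),o['position'],o['grip_width'])
print(np.round(cams.camera_info('wrist')['extrinsics'],3).tolist())
for t in('d1','s1'):
    W,im=cloud(t); hsv=cv2.cvtColor(im,cv2.COLOR_RGB2HSV)
    m=(hsv[...,0]>5)&(hsv[...,0]<20)&(hsv[...,1]>150)&(W[...,2]>.09)&(W[...,1]<-.1)
    n,l,s,c=cv2.connectedComponentsWithStats(m.astype(np.uint8))
    for i in range(1,n):
        if s[i,4]>40: p=W[l==i]; print(t,'orange',np.round(p.min(0),3),np.round(p.max(0),3))
    # fixture frame, pointer fit
    yaw=np.radians(-12.5); ex=np.array([np.cos(yaw),np.sin(yaw)])
    b=dict(d1=(275,140,385,225),s1=(295,165,430,262))[t]; w=W[b[1]:b[3],b[0]:b[2]].reshape(-1,3); w=w[~np.isnan(w[:,0])]
    lid=w[(w[:,2]>.083)&(w[:,2]<.092)]
    best=min(np.radians(np.arange(-17,-7,.25)),key=lambda y:np.ptp(np.percentile(lid[:,:2]@[-np.sin(y),np.cos(y)],[1,92])) + np.ptp(np.percentile(lid[:,:2]@[np.cos(y),np.sin(y)],[1,99])))
    print('yaw',np.degrees(best))
    R=np.array([[np.cos(best),np.sin(best)],[-np.sin(best),np.cos(best)]])
    f=np.c_[w[:,:2]@R.T,w[:,2]]
    L=f[(f[:,2]>.083)&(f[:,2]<.092)]; print('lid ext u',np.percentile(L[:,0],[1,99]),'v',np.percentile(L[:,1],[1,5,50,99]))
    h=f[(f[:,2]>.114)&(f[:,2]<.128)]; hh=h[h[:,0]<L[:,0].min()+.045]
    print('handle u',np.percentile(hh[:,0],[2,50,98]),'v',np.percentile(hh[:,1],[2,50,98]),len(hh), 'R^T c',R.T@np.median(hh[:,:2],0))
    p=f[f[:,2]>.125]; p=p[p[:,1]<np.percentile(L[:,1],50)-.05]
    for _ in range(3):
        k=np.polyfit(p[:,0],p[:,2],1); r=abs(p[:,2]-np.polyval(k,p[:,0])); p=p[r<.012]
    vx,vy,_,_=cv2.fitLine(p[:,[0,2]].astype(np.float32),cv2.DIST_HUBER,0,.01,.01).ravel()[:4]
    print('pointer angle',np.arctan(-k[0]),np.arctan2(abs(vy),abs(vx)),'v',np.median(p[:,1]),'z0.082 at u',(0.082-k[1])/k[0],len(p))
```

```text
[[0.447, 0.894, -0.001], [0.894, -0.447, -0.001], [-0.001, -0.0, -1.0]] [0.24589753 0.49169978 0.24979854] 0.08518289464806679
[[0.448, 0.853, 0.269, 0.177], [0.894, -0.427, -0.135, 0.527], [-0.0, 0.301, -0.954, 0.373], [0.0, 0.0, 0.0, 1.0]]
d1 orange [ 0.388 -0.488  0.091] [ 0.477 -0.447  0.137]
d1 orange [ 0.267 -0.374  0.097] [ 0.302 -0.358  0.135]
yaw -13.5
lid ext u [0.48059878 0.68225602] v [0.04617852 0.06724357 0.16394632 0.2726507 ]
handle u [0.49316041 0.49816843 0.50405396] v [0.11348496 0.16400114 0.21811825] 113 R^T c [0.5226893  0.04317466]
pointer angle 0.6007155801340088 0.6454842 v 0.030477438309755505 z0.082 at u 0.7036570573648036 188
s1 orange [ 0.274 -0.372  0.091] [ 0.338 -0.278  0.137]
s1 orange [ 0.407 -0.484  0.091] [ 0.491 -0.416  0.137]
yaw -14.250000000000002
lid ext u [0.48175715 0.68485947] v [0.04519602 0.0767657  0.1748377  0.28330834]
handle u [0.49538794 0.50123673 0.50471677] v [0.1221631  0.17293178 0.2300989 ] 179 R^T c [0.52838185 0.04422975]
pointer angle 0.6401110495782747 0.6800382 v 0.042194865725439484 z0.082 at u 0.6966793346480739 351
```

Emit:
{"fn": "step_arm", "kwargs": {"steps": [{"xyz": [0,0,0],"turn": [0,0,-0.88],"gripper": 1},{"xyz": [0,0,0],"turn": [0,0,-0.88],"gripper": 1},{"xyz": [0,0,0],"turn": [0,0,-0.88],"gripper": 1},{"xyz": [0,0,0],"turn": [0,0,-0.88],"gripper": 1},{"xyz": [0,0,0],"turn": [0,0,-0.88],"gripper": 1},{"xyz": [0,0,0],"turn": [0,0,-0.88],"gripper": 1},{"xyz": [-0.8,0.25,0],"turn": [0,0,0],"gripper": 1},{"xyz": [-0.8,0.25,0],"turn": [0,0,0],"gripper": 1},{"xyz": [-0.8,0.25,0],"turn": [0,0,0],"gripper": 1},{"xyz": [-0.8,0.25,0],"turn": [0,0,0],"gripper": 1},{"xyz": [-0.8,0.25,0],"turn": [0,0,0],"gripper": 1},{"xyz": [-0.8,0.25,0],"turn": [0,0,0],"gripper": 1},{"xyz": [-0.8,0.25,0],"turn": [0,0,0],"gripper": 1},{"xyz": [-0.8,0.25,0],"turn": [0,0,0],"gripper": 1},{"xyz": [-0.8,0.25,0],"turn": [0,0,0],"gripper": 1},{"xyz": [-0.8,0.25,0],"turn": [0,0,0],"gripper": 1},{"xyz": [-0.8,0.25,0],"turn": [0,0,0],"gripper": 1},{"xyz": [-0.8,0.25,0],"turn": [0,0,0],"gripper": 1},{"xyz": [-0.8,0.25,0],"turn": [0,0,0],"gripper": 1},{"xyz": [-0.8,0.25,0],"turn": [0,0,0],"gripper": 1}]}}

```text
time_s: 1.77
position: [0.3672, 0.0369, 0.2503]
tool_rot: [[0.041, 0.999, -0.0], [0.999, -0.041, 0.0], [0.0, -0.0, -1.0]]
ft_force: [0.7, 0.4, -0.3]
grip_width: 0.0855
```

Emit:
{"fn": "step_arm", "kwargs": {"steps": [{"xyz": [-0.8,0.25,0],"turn": [0,0,0],"gripper": 1},{"xyz": [-0.8,0.25,0],"turn": [0,0,0],"gripper": 1},{"xyz": [-0.8,0.25,0],"turn": [0,0,0],"gripper": 1},{"xyz": [-0.8,0.25,0],"turn": [0,0,0],"gripper": 1},{"xyz": [-0.8,0.25,0],"turn": [0,0,0],"gripper": 1},{"xyz": [-0.8,0.25,0],"turn": [0,0,0],"gripper": 1},{"xyz": [-0.8,0.25,0],"turn": [0,0,0],"gripper": 1},{"xyz": [-0.8,0.25,0],"turn": [0,0,0],"gripper": 1},{"xyz": [-0.8,0.25,0],"turn": [0,0,0],"gripper": 1},{"xyz": [-0.8,0.25,0],"turn": [0,0,0],"gripper": 1},{"xyz": [0,0,0],"turn": [0,0,0],"gripper": 1},{"xyz": [0,0,0],"turn": [0,0,0],"gripper": 1}]}}

```text
time_s: 2.77
position: [0.4539, -0.2865, 0.2493]
tool_rot: [[0.043, 0.999, -0.001], [0.999, -0.043, 0.001], [0.001, -0.001, -1.0]]
ft_force: [-0.5, 0.4, -0.2]
grip_width: 0.0852
```

Run:
```python
from h import *
snap('wrist','w1')
o=env.observe();print(o['time_s'],o['position'],np.round(o['tool_rot'],3).tolist(),np.round(o['q'],1))
W,im=cloud('w1')
p=W[(W[...,2]>.128)&(W[...,2]<.145)&(abs(W[...,1]+.293)<.06)&(abs(W[...,0]-.46)<.09)]
r=cv2.minAreaRect((p[:,:2]*1000).astype(np.float32));print(len(p),r)
g=cv2.cvtColor(im,cv2.COLOR_RGB2GRAY)
p=W[(W[...,2]<.012)&(g<70)&(abs(W[...,1]+.293)<.09)&(abs(W[...,0]-.455)<.08)]
print(len(p),cv2.minAreaRect((p[:,:2]*1000).astype(np.float32)))
```

```text
2.8167 [ 0.45377887 -0.28537463  0.2496578 ] [[0.042, 0.999, -0.001], [0.999, -0.042, 0.001], [0.001, -0.001, -1.0]] [ -44.8   20.5   76.6    0.    83.1 -132.4]
4186 ((460.65478515625, -290.8794250488281), (38.07859802246094, 82.95675659179688), 87.38972473144531)
3682 ((455.3699035644531, -291.597900390625), (107.79959106445312, 106.98275756835938), 82.00762176513672)
```

View pics/w1.png

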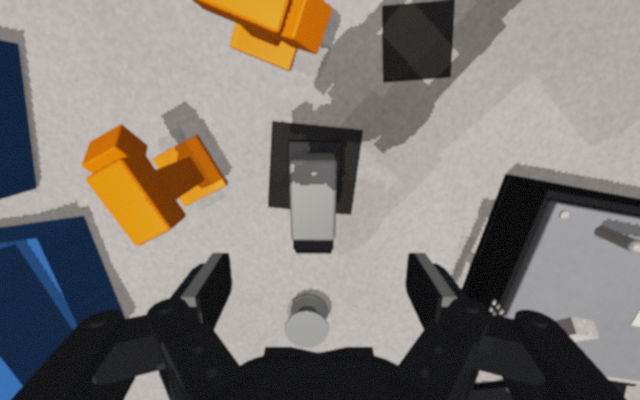

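Seen from the wrist: scanner head at about (315,195) between the open fingers, on its pad; orange ones are clear. Descend and grip.

Emit:
{"fn": "step_arm", "kwargs": {"steps": [{"xyz": [-0.14,0,0.3],"turn": [0,0,0],"gripper": 1},{"xyz": [0,0,0.5],"turn": [0,0,0],"gripper": 1},{"xyz": [0,0,0.5],"turn": [0,0,0],"gripper": 1},{"xyz": [0,0,0.5],"turn": [0,0,0],"gripper": 1},{"xyz": [0,0,0.5],"turn": [0,0,0],"gripper": 1},{"xyz": [0,0,0.5],"turn": [0,0,0],"gripper": 1},{"xyz": [0,0,0.3],"turn": [0,0,0],"gripper": 1},{"xyz": [0,0,0.2],"turn": [0,0,0],"gripper": 1},{"xyz": [0,0,0],"turn": [0,0,0],"gripper": 1},{"xyz": [0,0,0],"turn": [0,0,0],"gripper": 1},{"xyz": [0,0,0],"turn": [0,0,0],"gripper": -1},{"xyz": [0,0,0],"turn": [0,0,0],"gripper": -1},{"xyz": [0,0,0],"turn": [0,0,0],"gripper": -1},{"xyz": [0,0,0],"turn": [0,0,0],"gripper": -1},{"xyz": [0,0,0],"turn": [0,0,0],"gripper": -1},{"xyz": [0,0,0],"turn": [0,0,0],"gripper": -1},{"xyz": [0,0,0],"turn": [0,0,0],"gripper": -1},{"xyz": [0,0,0],"turn": [0,0,0],"gripper": -1},{"xyz": [0,0,0],"turn": [0,0,0],"gripper": -1},{"xyz": [0,0,0],"turn": [0,0,0],"gripper": -1}], "squeeze": 50}}

```text
time_s: 4.48
position: [0.454, -0.2913, 0.1189]
tool_rot: [[0.041, 0.999, 0.001], [0.999, -0.041, -0.001], [-0.001, 0.001, -1.0]]
ft_force: [0.2, -0.8, 4.6]
grip_width: 0.0374
```

Emit:
{"fn": "step_arm", "kwargs": {"steps": [{"xyz": [0,0,-0.3],"turn": [0,0,0],"gripper": -1},{"xyz": [0,0,-0.6],"turn": [0,0,0],"gripper": -1},{"xyz": [0,0,-0.8],"turn": [0,0,0],"gripper": -1},{"xyz": [0,0,-0.8],"turn": [0,0,0],"gripper": -1},{"xyz": [0,0,-0.8],"turn": [0,0,0],"gripper": -1},{"xyz": [0,0,-0.8],"turn": [0,0,0],"gripper": -1},{"xyz": [0,0,-0.6],"turn": [0,0,0],"gripper": -1},{"xyz": [0,0,-0.3],"turn": [0,0,0],"gripper": -1},{"xyz": [0.4,0,0],"turn": [0,0,0],"gripper": -1},{"xyz": [0.6,0,0],"turn": [0,0,0],"gripper": -1},{"xyz": [0.8,0,0],"turn": [0,0,0],"gripper": -1},{"xyz": [0.8,0,0],"turn": [0,0,0],"gripper": -1},{"xyz": [0.8,0,0],"turn": [0,0,0],"gripper": -1},{"xyz": [0.8,0,0],"turn": [0,0,0],"gripper": -1},{"xyz": [0.8,0,0],"turn": [0,0,0],"gripper": -1},{"xyz": [0.8,0,0],"turn": [0,0,0],"gripper": -1},{"xyz": [0.8,0,0],"turn": [0,0,0],"gripper": -1},{"xyz": [0.8,0,0],"turn": [0,0,0],"gripper": -1},{"xyz": [0.8,0,0],"turn": [0,0,0],"gripper": -1},{"xyz": [0.8,0,0],"turn": [0,0,0],"gripper": -1}]}}

```text
time_s: 6.15
position: [0.4676, 0.0708, 0.3172]
tool_rot: [[0.041, 0.999, -0.003], [0.999, -0.041, 0.0], [0.0, -0.003, -1.0]]
ft_force: [1.4, 0.0, -3.0]
grip_width: 0.0377
```

Emit:
{"fn": "step_arm", "kwargs": {"steps": [{"xyz": [0.5,-0.03,0],"turn": [0,0,0],"gripper": -1},{"xyz": [0.2,-0.06,0],"turn": [0,0,0],"gripper": -1},{"xyz": [0,0,0.2],"turn": [0,0,0],"gripper": -1},{"xyz": [0,0,0.4],"turn": [0,0,0],"gripper": -1},{"xyz": [0,0,0.4],"turn": [0,0,0],"gripper": -1},{"xyz": [0,0,0.4],"turn": [0,0,0],"gripper": -1},{"xyz": [0,0,0.2],"turn": [0,0,0],"gripper": -1},{"xyz": [0,0,0],"turn": [0,0,0],"gripper": -1},{"xyz": [0,0,0],"turn": [0,0,0],"gripper": -1},{"xyz": [0,0,0],"turn": [0,0,0],"gripper": -1}]}}

```text
time_s: 6.98
position: [0.4666, 0.0964, 0.255]
tool_rot: [[0.042, 0.999, 0.001], [0.999, -0.042, -0.0], [-0.0, 0.001, -1.0]]
ft_force: [0.1, -0.3, -2.5]
grip_width: 0.0379
```

Run:
```python
from h import *
snap('side','d2'); snap('scene','s2'); snap('wrist','w2')
o=env.observe();print(o['time_s'],o['position'],o['grip_width'])
for t in('d2','s2','w2'):
    W,im=cloud(t); g=cv2.cvtColor(im,cv2.COLOR_RGB2GRAY)
    m=(abs(W[...,0]-.616)<.03)&(abs(W[...,1]-.089)<.03)&(abs(W[...,2]-.088)<.012)
    gg=(m&(g>180)); p=W[gg]
    if len(p): print(t,len(p),np.round(p.mean(0),4),cv2.minAreaRect((p[:,:2]*1000).astype(np.float32)), g[m].max())
cv2.imwrite('pics/v2.png',np.hstack([cv2.imread('pics/d2.png')[100:300,180:440],cv2.imread('pics/s2.png')[80:280,230:490]]))
```

```text
7.1333 [0.46651084 0.09672224 0.25500154] 0.03755380878272502
d2 142 [0.617  0.0896 0.0865] ((616.2416381835938, 89.93806457519531), (51.064937591552734, 47.27322769165039), 77.1634750366211) 212
s2 102 [0.6185 0.0878 0.0884] ((617.8555908203125, 89.3388671875), (46.935157775878906, 46.4866828918457), 72.3876953125) 211
```

View pics/v2.png

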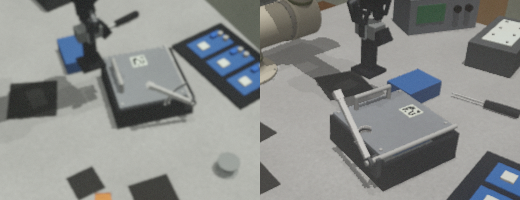

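The scanner hangs just in front of the fixture with its nose toward the label (right panel 410,110). By calculation the line of sight hits the label within 2 mm at 0.173 m, so I hold still.

Emit:
{"fn": "step_arm", "kwargs": {"steps": [{"xyz": [0,0,0],"turn": [0,0,0],"gripper": -1},{"xyz": [0,0,0],"turn": [0,0,0],"gripper": -1},{"xyz": [0,0,0],"turn": [0,0,0],"gripper": -1},{"xyz": [0,0,0],"turn": [0,0,0],"gripper": -1},{"xyz": [0,0,0],"turn": [0,0,0],"gripper": -1},{"xyz": [0,0,0],"turn": [0,0,0],"gripper": -1},{"xyz": [0,0,0],"turn": [0,0,0],"gripper": -1},{"xyz": [0,0,0],"turn": [0,0,0],"gripper": -1},{"xyz": [0,0,0],"turn": [0,0,0],"gripper": -1},{"xyz": [0,0,0],"turn": [0,0,0],"gripper": -1},{"xyz": [0,0,0],"turn": [0,0,0],"gripper": -1},{"xyz": [0,0,0],"turn": [0,0,0],"gripper": -1},{"xyz": [0,0,0],"turn": [0,0,0],"gripper": -1},{"xyz": [0,0,0],"turn": [0,0,0],"gripper": -1},{"xyz": [0,0,0],"turn": [0,0,0],"gripper": -1},{"xyz": [0,0,0],"turn": [0,0,0],"gripper": -1},{"xyz": [0,0,0],"turn": [0,0,0],"gripper": -1},{"xyz": [0,0,0],"turn": [0,0,0],"gripper": -1},{"xyz": [0,0,0],"turn": [0,0,0],"gripper": -1},{"xyz": [0,0,0],"turn": [0,0,0],"gripper": -1}]}}

```text
time_s: 8.8
position: [0.4663, 0.0968, 0.2543]
tool_rot: [[0.041, 0.999, 0.0], [0.999, -0.041, 0.0], [0.0, 0.0, -1.0]]
ft_force: [0.3, 0.3, -2.9]
grip_width: 0.0373
```

Emit:
{"fn": "step_arm", "kwargs": {"steps": [{"xyz": [0,0,-0.3],"turn": [0,0,0],"gripper": -1},{"xyz": [0,0,-0.6],"turn": [0,0,0],"gripper": -1},{"xyz": [0,0,-0.5],"turn": [0,0,0],"gripper": -1},{"xyz": [0,0,-0.2],"turn": [0,0,0],"gripper": -1},{"xyz": [-0.4,0.02,0],"turn": [0,0,0],"gripper": -1},{"xyz": [-0.6,0.02,0],"turn": [0,0,0],"gripper": -1},{"xyz": [-0.8,0.02,0],"turn": [0,0,0],"gripper": -1},{"xyz": [-0.8,0.02,0],"turn": [0,0,0],"gripper": -1},{"xyz": [-0.8,0.02,0],"turn": [0,0,0],"gripper": -1},{"xyz": [-0.8,0,0],"turn": [0,0,0],"gripper": -1},{"xyz": [-0.8,0,0],"turn": [0,0,0],"gripper": -1},{"xyz": [-0.8,0,0],"turn": [0,0,0],"gripper": -1},{"xyz": [-0.8,0,0],"turn": [0,0,0],"gripper": -1},{"xyz": [-0.8,0,0],"turn": [0,0,0],"gripper": -1},{"xyz": [-0.8,0,0],"turn": [0,0,0],"gripper": -1},{"xyz": [-0.8,0,0],"turn": [0,0,0],"gripper": -1},{"xyz": [-0.5,0,0],"turn": [0,0,0],"gripper": -1},{"xyz": [-0.2,0,0],"turn": [0,0,0],"gripper": -1},{"xyz": [0,0,0],"turn": [0,0,0],"gripper": -1},{"xyz": [0,0,0],"turn": [0,0,0],"gripper": -1}]}}

```text
time_s: 10.47
position: [0.4542, -0.2904, 0.3178]
tool_rot: [[0.041, 0.999, -0.001], [0.999, -0.041, 0.001], [0.001, -0.001, -1.0]]
ft_force: [-0.4, 0.9, -3.0]
grip_width: 0.0378
```

Emit:
{"fn": "step_arm", "kwargs": {"steps": [{"xyz": [0,0,0.3],"turn": [0,0,0],"gripper": -1},{"xyz": [0,0,0.6],"turn": [0,0,0],"gripper": -1},{"xyz": [0,0,0.8],"turn": [0,0,0],"gripper": -1},{"xyz": [0,0,0.8],"turn": [0,0,0],"gripper": -1},{"xyz": [0,0,0.8],"turn": [0,0,0],"gripper": -1},{"xyz": [0,0,0.6],"turn": [0,0,0],"gripper": -1},{"xyz": [0,0,0.4],"turn": [0,0,0],"gripper": -1},{"xyz": [0,0,0.3],"turn": [0,0,0],"gripper": -1},{"xyz": [0,0,0.2],"turn": [0,0,0],"gripper": -1},{"xyz": [0,0,0.1],"turn": [0,0,0],"gripper": -1},{"xyz": [0,0,0],"turn": [0,0,0],"gripper": -1},{"xyz": [0,0,0],"turn": [0,0,0],"gripper": -1},{"xyz": [0,0,0],"turn": [0,0,0],"gripper": -1},{"xyz": [0,0,0],"turn": [0,0,0],"gripper": -1}]}}

```text
time_s: 11.63
position: [0.4545, -0.2911, 0.1231]
tool_rot: [[0.041, 0.999, 0.001], [0.999, -0.041, -0.001], [-0.001, 0.001, -1.0]]
ft_force: [0.3, -0.3, -3.1]
grip_width: 0.0375
```

Emit:
{"fn": "step_arm", "kwargs": {"steps": [{"xyz": [0,0,0.04],"turn": [0,0,0],"gripper": -1},{"xyz": [0,0,0.03],"turn": [0,0,0],"gripper": -1},{"xyz": [0,0,0.03],"turn": [0,0,0],"gripper": -1},{"xyz": [0,0,0],"turn": [0,0,0],"gripper": -1},{"xyz": [0,0,0],"turn": [0,0,0],"gripper": -1}]}}

```text
time_s: 12.05
position: [0.4542, -0.2911, 0.1189]
tool_rot: [[0.041, 0.999, 0.0], [0.999, -0.041, -0.0], [-0.0, 0.0, -1.0]]
ft_force: [-1.8, 0.9, 5.0]
grip_width: 0.0374
```

Resting on the pad, with the same height and force as at pick-up. I'll open and rise straight up.

Emit:
{"fn": "step_arm", "kwargs": {"steps": [{"xyz": [0,0,0],"turn": [0,0,0],"gripper": 1},{"xyz": [0,0,0],"turn": [0,0,0],"gripper": 1},{"xyz": [0,0,0],"turn": [0,0,0],"gripper": 1},{"xyz": [0,0,0],"turn": [0,0,0],"gripper": 1},{"xyz": [0,0,0],"turn": [0,0,0],"gripper": 1},{"xyz": [0,0,0],"turn": [0,0,0],"gripper": 1},{"xyz": [0,0,0],"turn": [0,0,0],"gripper": 1},{"xyz": [0,0,0],"turn": [0,0,0],"gripper": 1},{"xyz": [0,0,-0.2],"turn": [0,0,0],"gripper": 1},{"xyz": [0,0,-0.4],"turn": [0,0,0],"gripper": 1},{"xyz": [0,0,-0.8],"turn": [0,0,0],"gripper": 1},{"xyz": [0,0,-0.8],"turn": [0,0,0],"gripper": 1},{"xyz": [0,0,-0.8],"turn": [0,0,0],"gripper": 1},{"xyz": [0,0,-0.8],"turn": [0,0,0],"gripper": 1},{"xyz": [0,0,-0.6],"turn": [0,0,0],"gripper": 1},{"xyz": [0,0,-0.2],"turn": [0,0,0],"gripper": 1},{"xyz": [0,0,0],"turn": [0,0,0],"gripper": 1},{"xyz": [0,0,0],"turn": [0,0,0],"gripper": 1}]}}

```text
time_s: 13.55
position: [0.454, -0.2908, 0.3017]
tool_rot: [[0.041, 0.999, -0.001], [0.999, -0.041, 0.001], [0.001, -0.001, -1.0]]
ft_force: [0.5, 1.3, -0.1]
grip_width: 0.0857
```

Run:
```python
from h import *
snap('wrist','w3'); snap('side','d3'); snap('scene','s3')
o=env.observe();print(o['time_s'],o['position'],np.round(o['q'],1),o['grip_width'])
W,im=cloud('w3')
p=W[(W[...,2]>.128)&(W[...,2]<.145)&(abs(W[...,1]+.293)<.06)&(abs(W[...,0]-.46)<.09)]
print(len(p),cv2.minAreaRect((p[:,:2]*1000).astype(np.float32)),np.median(p[:,2]))
# fixture: edges & handle & pointer in fixture frame with yaw -13.5 
y=np.radians(-13.3); R=np.array([[np.cos(y),np.sin(y)],[-np.sin(y),np.cos(y)]])
for t in('d3','s3','w3'):
    W,im=cloud(t); w=W.reshape(-1,3); w=w[~np.isnan(w[:,0])]
    f=np.c_[w[:,:2]@R.T,w[:,2]]
    f=f[(f[:,0]>.45)&(f[:,0]<.72)&(f[:,1]>0)&(f[:,1]<.30)]
    h=f[(f[:,0]<.53)&(f[:,2]>.115)&(f[:,2]<.135)&(f[:,1]>.08)]
    if len(h)>30:
        r=cv2.minAreaRect((h[:,:2]*1000).astype(np.float32)); print(t,'handle rect(fixture frame)',np.round(r[0],1),np.round(r[1],1),r[2],'u med',np.median(h[:,0]),'v',np.percentile(h[:,1],[1,99]),'z95',np.percentile(h[:,2],95))
    p=f[(f[:,1]<.075)&(f[:,2]>.115)]
    if len(p)<30: continue
    for _ in range(4):
        vx,vz,x0,z0=cv2.fitLine(p[:,[0,2]].astype(np.float32),cv2.DIST_HUBER,0,.01,.01).ravel()
        r=abs((p[:,0]-x0)*vz-(p[:,2]-z0)*vx); p=p[r<.010]
    print(t,'pointer angle',np.arctan(-vz/vx),'z=.082 at u',x0+(0.082-z0)*vx/vz,'v',np.median(p[:,1]),len(p), 'tip', p[p[:,2].argmax()])
```

```text
13.7 [ 0.45391547 -0.290721    0.30074013] [ -45.2   19.    70.3    0.    90.9 -132.9] 0.08519793573470782
2956 ((461.27154541015625, -290.89825439453125), (37.938777923583984, 83.35865020751953), 87.02526092529297) 0.1384443681497657
d3 handle rect(fixture frame) [499.6 149.6] [12.6 77.4] 0.16357921063899994 u med 0.4983454199610091 v [0.11145379 0.18702129] z95 0.12809525140518677
d3 pointer angle -0.80033666 z=.082 at u 0.5934696 v 0.03316819307339521 38 tip [0.6573316  0.0442162  0.15266217]
s3 handle rect(fixture frame) [502.  169.2] [ 12.5 111.5] 0.3436712622642517 u med 0.5040088385015082 v [0.11406586 0.22294703] z95 0.12829331911686984
s3 pointer angle 0.69409466 z=.082 at u 0.68643486 v 0.032247970374614646 446 tip [0.55385472 0.0365026  0.19471125]
w3 handle rect(fixture frame) [500.4 144.7] [12.1 63.8] 0.8278701305389404 u med 0.4995428812239379 v [0.11370144 0.17425242] z95 0.12811285644405068
w3 pointer angle 0.6846132 z=.082 at u 0.68573546 v 0.028804020829403823 1146 tip [0.55312728 0.02895058 0.19551809]
```

The scanner stands upright and released within a couple of mm of the pad centre (head fit 461,-291 mm, top 138 mm). Next I go above the handle, at about (0.526, 0.049), and align with the fixture yaw of about -13.1°.

Emit:
{"fn": "step_arm", "kwargs": {"steps": [{"xyz": [0.4,0.06,0],"turn": [0,0,0],"gripper": 1},{"xyz": [0.8,0.14,0],"turn": [0,0,0],"gripper": 1},{"xyz": [0.8,0.14,0],"turn": [0,0,0],"gripper": 1},{"xyz": [0.8,0.14,0],"turn": [0,0,0],"gripper": 1},{"xyz": [0.8,0.14,0],"turn": [0,0,0],"gripper": 1},{"xyz": [0.8,0.14,0],"turn": [0,0,0],"gripper": 1},{"xyz": [0.8,0.14,0],"turn": [0,0,0],"gripper": 1},{"xyz": [0.8,0.14,0],"turn": [0,0,0],"gripper": 1},{"xyz": [0.8,0.14,0],"turn": [0,0,0],"gripper": 1},{"xyz": [0.8,0.14,0],"turn": [0,0,0],"gripper": 1},{"xyz": [0.8,0.14,0],"turn": [0,0,0],"gripper": 1},{"xyz": [0.17,0,0],"turn": [0,0,0],"gripper": 1},{"xyz": [0,0,0],"turn": [0,0,1],"gripper": 1},{"xyz": [0,0,0],"turn": [0,0,1],"gripper": 1},{"xyz": [0,0,0],"turn": [0,0,1],"gripper": 1},{"xyz": [0,0,0],"turn": [0,0,1],"gripper": 1},{"xyz": [0,0,0],"turn": [0,0,1],"gripper": 1},{"xyz": [0,0,0],"turn": [0,0,1],"gripper": 1},{"xyz": [0,0,0],"turn": [0,0,1],"gripper": 1},{"xyz": [0,0,0],"turn": [0,0,1],"gripper": 1}]}}

```text
time_s: 15.37
position: [0.5265, 0.0487, 0.3013]
tool_rot: [[0.633, 0.774, -0.002], [0.774, -0.633, 0.0], [-0.001, -0.002, -1.0]]
ft_force: [-0.5, -0.2, 0.5]
grip_width: 0.0854
```

Emit:
{"fn": "step_arm", "kwargs": {"steps": [{"xyz": [0,0,0],"turn": [0,0,1],"gripper": 1},{"xyz": [0,0,0],"turn": [0,0,1],"gripper": 1},{"xyz": [0,0,0],"turn": [0,0,1],"gripper": 1},{"xyz": [0,0,0],"turn": [0,0,1],"gripper": 1},{"xyz": [0,0,0],"turn": [0,0,1],"gripper": 1},{"xyz": [0,0,0],"turn": [0,0,1],"gripper": 1},{"xyz": [0,0,0],"turn": [0,0,1],"gripper": 1},{"xyz": [0,0,0],"turn": [0,0,1],"gripper": 1},{"xyz": [0,0,0],"turn": [0,0,1],"gripper": 1},{"xyz": [0,0,0],"turn": [0,0,1],"gripper": 1},{"xyz": [0,0,0],"turn": [0,0,1],"gripper": 1},{"xyz": [0,0,0],"turn": [0,0,1],"gripper": 1},{"xyz": [0,0,0],"turn": [0,0,1],"gripper": 1},{"xyz": [0,0,0],"turn": [0,0,1],"gripper": 1},{"xyz": [0,0,0],"turn": [0,0,0],"gripper": 1},{"xyz": [0,0,0],"turn": [0,0,0],"gripper": 1}]}}

```text
time_s: 16.7
position: [0.5266, 0.0488, 0.3016]
tool_rot: [[0.974, -0.227, -0.001], [-0.227, -0.974, 0.0], [-0.001, 0.0, -1.0]]
ft_force: [0.9, -0.4, -0.3]
grip_width: 0.0854
```

Run:
```python
from h import *
snap('wrist','w4')
o=env.observe();print(o['time_s'],o['position'],np.round(o['tool_rot'],3).tolist(),np.round(o['q'],1))
```

```text
16.75 [0.52664027 0.04888087 0.30177649] [[0.974, -0.226, -0.001], [-0.226, -0.974, 0.0], [-0.001, 0.0, -1.0]] [-7.5 17.8 71.8 -0.  90.4  5.6]
```

View pics/w4.png

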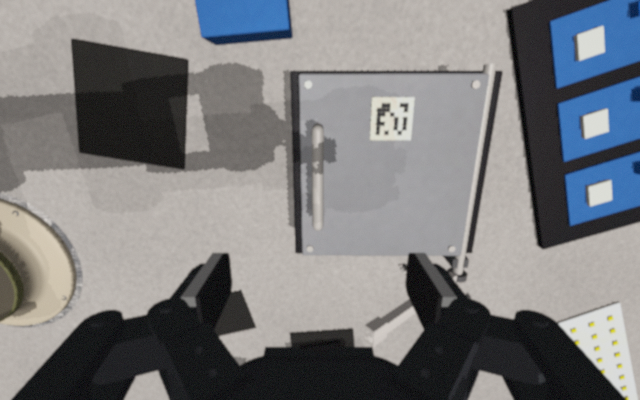

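Wrist view: handle bar at (318,178), nearly parallel to the fingers; hinge at right (480,170); pointer seen at (395,315). I'll measure from it.

```bash
cat >> h.py <<'E'
def fixt(tag,ydeg=-13.1):
    W,im=cloud(tag); y=np.radians(ydeg); c,s=np.cos(y),np.sin(y)
    F=W.copy(); F[...,0]=c*W[...,0]+s*W[...,1]; F[...,1]=-s*W[...,0]+c*W[...,1]; return F,im
def pointer(F):
    f=F.reshape(-1,3); f=f[~np.isnan(f[:,0])]
    p=f[(f[:,0]>.50)&(f[:,0]<.67)&(f[:,1]>.0)&(f[:,1]<.055)&(f[:,2]>.105)]
    for _ in range(4):
        vx,vz,x0,z0=cv2.fitLine(p[:,[0,2]].astype(np.float32),cv2.DIST_HUBER,0,.01,.01).ravel()
        r=abs((p[:,0]-x0)*vz-(p[:,2]-z0)*vx); p=p[r<.010]
    return np.arctan(-vz/vx), x0+(.082-z0)*vx/vz, len(p), p
E
python3 - <<'E'
from h import *
for t in('w4','w3','s3','s1','d1'):
    F,im=fixt(t); a=pointer(F); print(t,'pointer',a[:3],a[3].min(0).round(3),a[3].max(0).round(3),np.median(a[3],0))
F,im=fixt('w4'); f=F.reshape(-1,3); f=f[~np.isnan(f[:,0])]
h=f[(f[:,0]>.47)&(f[:,0]<.53)&(f[:,1]>.08)&(f[:,1]<.26)&(f[:,2]>.114)&(f[:,2]<.14)]
r=cv2.minAreaRect((h[:,:2]*1000).astype(np.float32));print('handle',r,np.median(h[:,0]),np.percentile(h[:,2],[50,95]))
l=f[(f[:,2]>.083)&(f[:,2]<.094)&(f[:,0]>.4)&(f[:,0]<.75)&(f[:,1]>.03)&(f[:,1]<.32)]
print('lid',cv2.minAreaRect((l[:,:2]*1000).astype(np.float32)),np.percentile(l[:,0],[.5,99.5]),np.median(l[:,2]))
hb=f[(f[:,0]>.66)&(f[:,0]<.71)&(f[:,1]>.08)&(f[:,1]<.26)&(f[:,2]>.07)]
print('z vs u',[(u,round(float(np.median(hb[abs(hb[:,0]-u)<.002][:,2])),4)) for u in np.arange(.664,.708,.004) if (abs(hb[:,0]-u)<.002).any()])
E
```

```text
w4 pointer (np.float32(0.6631518), np.float32(0.69248915), 1039) [0.546 0.022 0.142] [0.607 0.042 0.195] [0.56748732 0.0368079  0.1780288 ]
w3 pointer (np.float32(0.68460166), np.float32(0.6858386), 1146) [0.546 0.021 0.132] [0.623 0.047 0.196] [0.56658607 0.02675672 0.179114  ]
s3 pointer (np.float32(0.6829364), np.float32(0.68842715), 500) [0.548 0.022 0.105] [0.659 0.047 0.195] [0.60516053 0.0302332  0.14828969]
s1 pointer (np.float32(0.6912364), np.float32(0.6867513), 503) [0.548 0.022 0.105] [0.662 0.047 0.194] [0.60505961 0.03035123 0.14792219]
d1 pointer (np.float32(0.6837167), np.float32(0.68576), 253) [0.546 0.016 0.105] [0.659 0.046 0.197] [0.59519522 0.02592294 0.15324231]
handle ((500.5003967285156, 168.4336700439453), (11.803133964538574, 110.14920806884766), 0.23945391178131104) 0.5011962088192524 [0.12619373 0.1279434 ]
lid ((583.8907470703125, 154.0958251953125), (209.95919799804688, 252.73297119140625), 1.354914665222168) [0.48186734 0.68467015] 0.08751110585268995
z vs u [(np.float64(0.664), 0.0877), (np.float64(0.668), 0.0877), (np.float64(0.672), 0.0877), (np.float64(0.676), 0.0877), (np.float64(0.68), 0.0877), (np.float64(0.684), 0.0867), (np.float64(0.6880000000000001), 0.084), (np.float64(0.6920000000000001), 0.0747), (np.float64(0.6960000000000001), 0.0747), (np.float64(0.7000000000000001), 0.0743)]
```

Emit:
{"fn": "step_arm", "kwargs": {"steps": [{"xyz": [-0.03,0,0.3],"turn": [0,0,0],"gripper": 1},{"xyz": [0,0,0.6],"turn": [0,0,0],"gripper": 1},{"xyz": [0,0,0.8],"turn": [0,0,0],"gripper": 1},{"xyz": [0,0,0.8],"turn": [0,0,0],"gripper": 1},{"xyz": [0,0,0.6],"turn": [0,0,0],"gripper": 1},{"xyz": [0,0,0.5],"turn": [0,0,0],"gripper": 1},{"xyz": [0,0,0.4],"turn": [0,0,0],"gripper": 1},{"xyz": [0,0,0.25],"turn": [0,0,0],"gripper": 1},{"xyz": [0,0,0.2],"turn": [0,0,0],"gripper": 1},{"xyz": [0,0,0],"turn": [0,0,0],"gripper": 1},{"xyz": [0,0,0],"turn": [0,0,0],"gripper": 1}]}}

```text
time_s: 17.67
position: [0.5257, 0.0493, 0.1244]
tool_rot: [[0.974, -0.228, -0.0], [-0.228, -0.974, -0.0], [-0.0, 0.0, -1.0]]
ft_force: [-0.0, 0.2, -0.3]
grip_width: 0.0853
```

Emit:
{"fn": "step_arm", "kwargs": {"steps": [{"xyz": [0,0,0],"turn": [0,0,0],"gripper": -1},{"xyz": [0,0,0],"turn": [0,0,0],"gripper": -1},{"xyz": [0,0,0],"turn": [0,0,0],"gripper": -1},{"xyz": [0,0,0],"turn": [0,0,0],"gripper": -1},{"xyz": [0,0,0],"turn": [0,0,0],"gripper": -1},{"xyz": [0,0,0],"turn": [0,0,0],"gripper": -1},{"xyz": [0,0,0],"turn": [0,0,0],"gripper": -1},{"xyz": [0,0,0],"turn": [0,0,0],"gripper": -1},{"xyz": [0,0,0],"turn": [0,0,0],"gripper": -1},{"xyz": [0,0,0],"turn": [0,0,0],"gripper": -1},{"xyz": [0,0,0],"turn": [0,0,0],"gripper": -1},{"xyz": [0,0,0],"turn": [0,0,0],"gripper": -1},{"xyz": [0,0,0],"turn": [0,0,0],"gripper": -1},{"xyz": [0,0,0],"turn": [0,0,0],"gripper": -1}], "squeeze": 80}}

```text
time_s: 18.83
position: [0.5254, 0.0494, 0.1244]
tool_rot: [[0.974, -0.228, -0.0], [-0.228, -0.974, 0.0], [-0.0, 0.0, -1.0]]
ft_force: [-3.1, 0.1, 4.7]
grip_width: 0.0094
```

Run:
```python
import numpy as np
N=36; th=np.linspace(0,.684,N+1); r=.1844; a=th+.2187
p=np.c_[-r*np.cos(a),r*np.sin(a)]
psi=th/2
for i in range(N):
    d=p[i+1]-p[i]; t=psi[i]; X=np.array([np.cos(t),-np.sin(t)]); Z=np.array([-np.sin(t),-np.cos(t)])
    print(i,np.round([d@X/.04,d@Z/.04],3),round(-(psi[1])/.08,4))
print(p[-1]-p[0])
```

```text
0 [ 0.02  -0.085] -0.1188
1 [ 0.021 -0.085] -0.1188
2 [ 0.021 -0.085] -0.1188
3 [ 0.022 -0.085] -0.1188
4 [ 0.023 -0.085] -0.1188
5 [ 0.024 -0.084] -0.1188
6 [ 0.025 -0.084] -0.1188
7 [ 0.025 -0.084] -0.1188
8 [ 0.026 -0.084] -0.1188
9 [ 0.027 -0.083] -0.1188
10 [ 0.028 -0.083] -0.1188
11 [ 0.029 -0.083] -0.1188
12 [ 0.029 -0.083] -0.1188
13 [ 0.03  -0.082] -0.1188
14 [ 0.031 -0.082] -0.1188
15 [ 0.032 -0.082] -0.1188
16 [ 0.033 -0.081] -0.1188
17 [ 0.033 -0.081] -0.1188
18 [ 0.034 -0.081] -0.1188
19 [ 0.035 -0.08 ] -0.1188
20 [ 0.036 -0.08 ] -0.1188
21 [ 0.036 -0.08 ] -0.1188
22 [ 0.037 -0.079] -0.1188
23 [ 0.038 -0.079] -0.1188
24 [ 0.039 -0.079] -0.1188
25 [ 0.039 -0.078] -0.1188
26 [ 0.04  -0.078] -0.1188
27 [ 0.041 -0.077] -0.1188
28 [ 0.042 -0.077] -0.1188
29 [ 0.042 -0.077] -0.1188
30 [ 0.043 -0.076] -0.1188
31 [ 0.044 -0.076] -0.1188
32 [ 0.044 -0.075] -0.1188
33 [ 0.045 -0.075] -0.1188
34 [ 0.046 -0.075] -0.1188
35 [ 0.047 -0.074] -0.1188
[0.06577319 0.10474688]
```

Emit:
{"fn": "step_arm", "kwargs": {"steps": [{"xyz": [0.02,0,-0.085],"turn": [0,-0.119,0],"gripper": -1},{"xyz": [0.021,0,-0.085],"turn": [0,-0.119,0],"gripper": -1},{"xyz": [0.021,0,-0.085],"turn": [0,-0.119,0],"gripper": -1},{"xyz": [0.022,0,-0.085],"turn": [0,-0.119,0],"gripper": -1},{"xyz": [0.023,0,-0.085],"turn": [0,-0.119,0],"gripper": -1},{"xyz": [0.024,0,-0.084],"turn": [0,-0.119,0],"gripper": -1},{"xyz": [0.025,0,-0.084],"turn": [0,-0.119,0],"gripper": -1},{"xyz": [0.025,0,-0.084],"turn": [0,-0.119,0],"gripper": -1},{"xyz": [0.026,0,-0.084],"turn": [0,-0.119,0],"gripper": -1},{"xyz": [0.027,0,-0.083],"turn": [0,-0.119,0],"gripper": -1},{"xyz": [0.028,0,-0.083],"turn": [0,-0.119,0],"gripper": -1},{"xyz": [0.029,0,-0.083],"turn": [0,-0.119,0],"gripper": -1}]}}

```text
time_s: 19.83
position: [0.5387, 0.0463, 0.1641]
tool_rot: [[0.967, -0.229, -0.113], [-0.227, -0.974, 0.027], [-0.116, -0.0, -0.993]]
ft_force: [-3.9, 1.8, -7.8]
grip_width: 0.0093
```

Emit:
{"fn": "step_arm", "kwargs": {"steps": [{"xyz": [0.029,0,-0.083],"turn": [0,-0.119,0],"gripper": -1},{"xyz": [0.03,0,-0.082],"turn": [0,-0.119,0],"gripper": -1},{"xyz": [0.031,0,-0.082],"turn": [0,-0.119,0],"gripper": -1},{"xyz": [0.032,0,-0.082],"turn": [0,-0.119,0],"gripper": -1},{"xyz": [0.033,0,-0.081],"turn": [0,-0.119,0],"gripper": -1},{"xyz": [0.033,0,-0.081],"turn": [0,-0.119,0],"gripper": -1},{"xyz": [0.034,0,-0.081],"turn": [0,-0.119,0],"gripper": -1},{"xyz": [0.035,0,-0.08],"turn": [0,-0.119,0],"gripper": -1},{"xyz": [0.036,0,-0.08],"turn": [0,-0.119,0],"gripper": -1},{"xyz": [0.036,0,-0.08],"turn": [0,-0.119,0],"gripper": -1},{"xyz": [0.037,0,-0.079],"turn": [0,-0.119,0],"gripper": -1},{"xyz": [0.038,0,-0.079],"turn": [0,-0.119,0],"gripper": -1}]}}

```text
time_s: 20.83
position: [0.5603, 0.0413, 0.1997]
tool_rot: [[0.948, -0.228, -0.223], [-0.222, -0.974, 0.052], [-0.229, -0.0, -0.973]]
ft_force: [-5.2, 2.3, -8.1]
grip_width: 0.0091
```

Emit:
{"fn": "step_arm", "kwargs": {"steps": [{"xyz": [0.039,0,-0.079],"turn": [0,-0.119,0],"gripper": -1},{"xyz": [0.039,0,-0.078],"turn": [0,-0.119,0],"gripper": -1},{"xyz": [0.04,0,-0.078],"turn": [0,-0.119,0],"gripper": -1},{"xyz": [0.041,0,-0.077],"turn": [0,-0.119,0],"gripper": -1},{"xyz": [0.042,0,-0.077],"turn": [0,-0.119,0],"gripper": -1},{"xyz": [0.042,0,-0.077],"turn": [0,-0.119,0],"gripper": -1},{"xyz": [0.043,0,-0.076],"turn": [0,-0.119,0],"gripper": -1},{"xyz": [0.044,0,-0.076],"turn": [0,-0.119,0],"gripper": -1},{"xyz": [0.044,0,-0.075],"turn": [0,-0.119,0],"gripper": -1},{"xyz": [0.045,0,-0.075],"turn": [0,-0.119,0],"gripper": -1},{"xyz": [0.046,0,-0.075],"turn": [0,-0.119,0],"gripper": -1},{"xyz": [0.047,0,-0.074],"turn": [0,-0.119,0],"gripper": -1},{"xyz": [0,0,0],"turn": [0,0,0],"gripper": -1},{"xyz": [0,0,0],"turn": [0,0,0],"gripper": -1},{"xyz": [0,0,0],"turn": [0,0,0],"gripper": -1},{"xyz": [0,0,0],"turn": [0,0,0],"gripper": -1}]}}

```text
time_s: 22.17
position: [0.5892, 0.0346, 0.2296]
tool_rot: [[0.917, -0.228, -0.329], [-0.215, -0.974, 0.077], [-0.337, -0.0, -0.941]]
ft_force: [-7.1, 2.9, -4.5]
grip_width: 0.0092
```

Run:
```python
from h import *
for t,n in (('w5','wrist'),('d5','side'),('s5','scene')): snap(n,t)
o=env.observe();P=o['position'];print(o['time_s'],P,o['ft_force'],o['grip_width'])
y=np.radians(-13.1);u=P[0]*np.cos(y)+P[1]*np.sin(y);print('theta from tcp',np.arctan2(P[2]-.082,.681-u)-.2187, 'r',np.hypot(P[2]-.082,.681-u))
for t in('w5','s5','d5'):
    F,im=fixt(t); 
    a=pointer(F); print(t,'pointer',a[:3])
    f=F.reshape(-1,3); f=f[~np.isnan(f[:,0])]
    # lid plane: points between v .09..25 near expected plane
    th=.684
    for _ in range(6):
        d=(f[:,0]-.681)*np.sin(th)+(f[:,2]-.082)*np.cos(th)-.006; s=-(f[:,0]-.681)*np.cos(th)+(f[:,2]-.082)*np.sin(th)
        p=f[(abs(d)<(.012 if _<3 else .006))&(s>.02)&(s<.20)&(f[:,1]>.075)&(f[:,1]<.265)]
        vx,vz,_a,_b=cv2.fitLine(p[:,[0,2]].astype(np.float32),cv2.DIST_HUBER,0,.01,.01).ravel(); th=np.arctan(-vz/vx)
    print(t,'lid',th,len(p))
cv2.imwrite('pics/v5.png',np.hstack([cv2.imread('pics/d5.png')[80:330,220:470],cv2.imread('pics/s5.png')[80:330,170:480]]))
```

```text
22.3167 [0.5892274  0.03463409 0.22964553] [-8.25812497  3.42397177 -4.88168669] 0.009018230412462552
theta from tcp 0.6905422303542045 r 0.1871208346630023
w5 pointer (np.float32(-0.65890336), np.float32(0.5799073), 21)
w5 lid 0.6705295 51943
s5 pointer (np.float32(0.69921255), np.float32(0.6851341), 503)
s5 lid 0.6726502 4918
d5 pointer (np.float32(0.66407156), np.float32(0.687516), 259)
d5 lid 0.67045844 1429
```

View pics/v5.png

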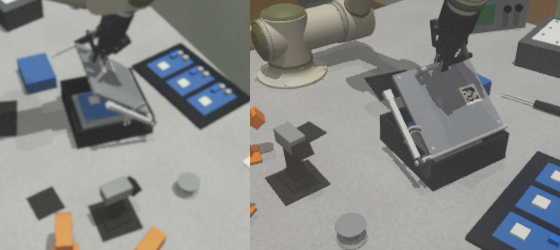

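The lid measures 0.671 rad from all three cameras and the pointer about 0.684 rad. The fingers hold the bar, and the scanner stands on its pad (left panel 115,195). I'll let it settle for a moment, then hand in.

Emit:
{"fn": "step_arm", "kwargs": {"steps": [{"xyz": [0,0,0],"turn": [0,0,0],"gripper": -1},{"xyz": [0,0,0],"turn": [0,0,0],"gripper": -1},{"xyz": [0,0,0],"turn": [0,0,0],"gripper": -1},{"xyz": [0,0,0],"turn": [0,0,0],"gripper": -1},{"xyz": [0,0,0],"turn": [0,0,0],"gripper": -1},{"xyz": [0,0,0],"turn": [0,0,0],"gripper": -1}]}}

```text
time_s: 22.82
position: [0.5892, 0.0346, 0.2296]
tool_rot: [[0.917, -0.228, -0.329], [-0.215, -0.974, 0.077], [-0.337, -0.0, -0.941]]
ft_force: [-6.7, 3.4, -5.0]
grip_width: 0.0093
```

```bash
python3 -c "
from h import *
o=env.observe();print(o['time_s'],o['position'],o['ft_force']);print(order.close_job())"
```

```text
22.8167 [0.58922386 0.034643   0.22963365] [-6.71963031  3.3546344  -4.96362303]
the job is handed in; nothing more can be done
None
```

The job is handed in at 22.8 s of the 64 s allowed; the system gave no verdict.

- **Scan:** I held the scanner still for about 1.8 s, with its window about 0.17 m from the label. The line of sight was about 2 mm off the label's centre. That aim comes from the measured poses, because nothing reported whether the code was read.
- **Scanner return:** It stands upright and released on its pad, within a few millimetres of the pad's centre. I measured this after letting go, and the last picture shows it still standing there.
- **Lid:** The gripper holds it by the bar handle. The three cameras put it at about 0.671 rad (0.670 to 0.673), and the arm was not moving over the last 0.6 s. The wrist force reads about 9 N.
- **Pointer:** I set the target at 0.684 rad from the earlier views, so the lid is about 0.013 rad off, against 0.07 allowed.

**Checks that disagreed:** Usable pointer readings mostly ranged from 0.66 to 0.70 rad; one early rough fit gave 0.645, also within tolerance. A few fits failed because too little of the pointer was in view, including the last wrist one, so I dropped them. The gripper position implies a lid angle of 0.691 rad, also within tolerance.

I did not measure the carton, spool or screwdriver again at the end. They look unmoved in the last picture, and the arm's path kept clear of them.

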